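# Strip down the filtration set

### The arm

A 7-joint arm with a two-finger parallel gripper is mounted at the origin on a cart in front of the work surface, level with it; the furniture and walls round the work are solid. World frame = base frame: x ahead of the robot, y to its left, z up, the work surface at z = 0. Lengths are in m, angles in rad, forces in N, time in s.
With the tool pointing down it reaches from about 0.35 to 0.9 m from the base axis. Payload 7.2 kg.
Tool frame: the origin (TCP) lies on the centre line of the jaws, within the pads' length; the fingertips stand 19 mm ahead of it and the grasp point (between the pads) is the TCP (r.finger_overhang is the distance from the TCP to the fingertips, in m); z points along the fingers, y is the line along which they close (so a half turn about z gives the same grasp; the last joint's range is limited). The gripper opens to 88 mm and grips with 3 to 60 N. Pads are 20 mm wide; open, the fingers measure 115 mm over their backs; the gripper's body (75 mm by 178 mm) begins 61 mm behind the grasp point.
Start: joints at [1.242, 0.411, -0.013, 1.596, 0.006, 1.134, -0.082], TCP at [0.161, -0.604, 0.242] pointing down, gripper open.
Joint ranges: [-2.95, 2.95], [-0.29, 1.99], [-1.47, 1.44], [0.14, 2.54], [-1.03, 4.17], [0.13, 1.85], [-2.86, 2.86]. Speed limits (rad/s): [2.39, 2.39, 3.01, 3.01, 3.14, 3.14, 3.14].

### API

Orientations are given as [roll, pitch, yaw] about the fixed x, y, z axes, in that order (R = Rz(yaw) Ry(pitch) Rx(roll)).
In Python, from station import r gives the robot as it stands. The module is installed in compiled form; this text tells all that it offers.
- The arm moves only by the tool drive_tool, never from a script. Its argument "moves" is a list of rows, each a list of 3 entries, a list of its own where there are three numbers: the turn, a rotation vector about the tool's x, y, z in units of 0.08 rad (1.0 is 0.08 rad), then the shift along the tool's x, y, z in units of 0.04 m (1.0 is 0.04 m), then the opening, from -1 (shut) to 1 (fully open). In form: [[[wx, wy, wz], [dx, dy, dz], hand], ...]. A call has 1 to 10 rows; each row shifts and turns the commanded pose from where the row before left it, along the tool's axes as they then stand; what a row does not reach is not made up. A row lasts 1/12 s, in which the tool goes at most 41.7 mm and 7.16 degrees, less where a joint would pass 70% of its speed; a pose out of reach is approached as far as the arm can. A call with a number of a shift or a turn outside -1 to 1 is refused whole. A call with a gripper value outside its range is refused whole. The fingers move at their own pace and stop on an object; the grip force is fixed at half the most. Time passes only in rows, so rows that do not move let the fingers close. It gives the time, the measured TCP pose, the force, the opening and the grip force at its end, in the units of the state.
- r.state(): the state, without advancing time (a new reading comes with each control period).
- r.camera(name): name is "scene" or "side" or "wrist"; returns a dict with "frame" (420x560x3 uint8, red, green, blue), "range_z" (420x560 float32, m along the optical axis (not along the pixel's ray), 0 where there is no reading), "fovy" (degrees; the focal length in pixels is half the picture's height over the tangent of half this angle, whatever the lens; pixels are square), "cx", "cy" (the principal point, pixels), "eye" and "orientation" of the camera in the world. Camera axes: x right, y up, looking along -z (the intrinsics and any distortion apply to the point x, -y, -z); pixel columns grow to the right and rows downward; lengths in m; the calibration is good to about 2 mm. The wrist camera is an equidistant fisheye: a pixel r from the principal point sees the ray r / f radians off the axis. A picture is of the moment at which its call begins.
- r.job_done(): hands the job in; it is judged then, once.
The state is a dict: "clock": time; "joints": joint angles; "joint_vel": joint speeds; "joint_efforts": joint torques, N m; "tool_pos": TCP position; "tcp_rot": TCP orientation; "force": force on the tool from outside, world axes, zero at the start; "moment": the same for the moment, N m; "gripper_width": opening from 0.0 (shut) to 1.0 (fully open); "finger_force": force on a finger pad.
Only numpy, scipy, OpenCV 4.12 (cv2) and the standard library are available. Lean on these libraries where they do the work, as an engineer would, in place of code of your own. Each camera call takes 0.05 s, during which the arm holds its last target. There are 200 camera calls.

### The job

The filtration set is finished with: take it apart from the top down and set out the parts one by one, each upright as it stands now. First the lid goes in the paper-lined glass dish, then the steel funnel over the drying post, then the filter base on the tripod with its stopper hanging through the ring, and last the glass flask, gently, on the middle of the small round stirrer. Keep the flask upright and leave the glass beaker where it stands.

Things in the scene. Friction and masses are not known exactly. Their poses are not given: they have to be found in the camera images.
- flask: clear glass filter flask, foot of the stack. 120 mm tall, foot 86 mm across, narrowing to an upright neck 42 mm across at 78-113 mm height, rim 46 mm across above, bore 35 mm. A glass side arm 9 mm thick points along its own +x at 75 mm height, out to 55 mm from the axis: grip the neck with the fingers closing along its y. Origin: centre of the underside, z up. 0.22 kg.
- filter_base: steel disc 64 mm across, 12 mm thick (4 mm recess with grey frit on top), over an orange stopper loose in the flask's neck. Origin: centre of the disc's underside, z up, 128 mm above the flask's. Below it: stopper lip 42 mm across to -8 mm (rests on the flask's rim), stopper 31 mm to -26, steel stem 10 mm to -38. Grip the disc's edge. 0.14 kg.
- funnel: steel funnel: upright tube 70 mm tall, 48 mm across (51 mm at the bottom 6 and top 4 mm), bore 43 mm, open at both ends, standing in the filter base's recess with 2 mm play, its origin 8 mm above the filter base's. Origin: centre of the lower opening, z up along the tube. 0.12 kg.
- lid: steel lid on the funnel: disc 47 mm across with a 38 mm plug below, 8 mm thick together; the plug drops 4 mm into the funnel. Black round knob on top, 18 mm across from 17 to 25 mm above the origin, top at 28 mm. Origin: centre of the plug's underside, 66 mm above the funnel's at the start; z up through the knob. 0.05 kg.
- dish: low round dish of clear glass with a white paper disc on its floor; 94 mm across outside, 90 mm inside, wall 14 mm high, floor 2 mm thick. The lid's place. Fixed. Origin: centre of the underside.
- post: drying post: white round foot 80 mm across and 10 mm high, with a steel pin 16 mm thick and a blue ball tip 18 mm across standing up in the middle, top at 67 mm. The funnel's place: threaded over the pin and standing on the foot. Fixed. Origin: centre of the underside.
- tripod: dark steel tripod: ring 61 mm outside and 51 mm inside, its top at 65 mm height, on three slightly splayed legs (feet 40 mm from the axis). The filter base's place: stopper down through the ring, steel disc lying on it. Fixed. Origin: below the ring's centre, at bench height.
- stirrer: small round white magnetic stirrer, 116 mm across, with a grey top plate 104 mm across whose top is at 44 mm height and a black knob at the front (its own -x side, to 67 mm from the axis). The flask's place. Fixed. Origin: centre of the underside.
- beaker: clear glass beaker with a spout and a clear filling, 70 mm across, 92 mm tall, a bystander that stands loose on the bench and must be left alone. Origin: centre of the underside; z up.
There are look-alikes about, which are no part of the job. What is shaped like the dish but brown or yellow is not meant. What is shaped like the funnel but purple is not meant.

How it is judged:
On the way, in this order (a step that is already met when the one before it is completed fails the run):
1. the lid lies in the dish (horizontal distance between lid and dish below 0.022 m and z of lid in the frame of dish between -0.002 and 0.007 m and angle between lid's own z axis and vertical below 0.12 rad), for 0.2 s.
2. the funnel stands over the post (horizontal distance between funnel and post below 0.0135 m and z of funnel in the frame of post between 0.005 and 0.015 m and angle between funnel's own z axis and vertical below 0.12 rad), for 0.2 s.
3. then the filter base lies on the tripod (horizontal distance between filter_base and tripod below 0.008 m and z of filter_base in the frame of tripod between 0.061 and 0.069 m and angle between filter_base's own z axis and vertical below 0.12 rad), for 0.2 s.
4. last the flask stands on the stirrer (horizontal distance between flask and stirrer below 0.015 m and z of flask in the frame of stirrer between 0.04 and 0.048 m and angle between flask's own z axis and vertical below 0.08 rad), for 0.2 s.
At the end, for the whole second after the job is handed in: All released, upright, at rest: lid on the dish's floor; funnel on the post's foot, pin inside; filter base on the tripod's ring within 8 mm of centre, stopper through it; flask on the stirrer's plate within 15 mm of centre; beaker within 30 mm of its start (all of step 1 and all of step 2 and all of step 3 and all of step 4 and linear speed of each of lid, funnel, filter_base, flask below 0.02 m/s and angular speed of each of lid, funnel, filter_base, flask below 0.2 rad/s and distance of beaker from where it was at the start of the episode below 0.03 m and angle between beaker's own z axis and vertical below 0.2 rad); the robot touches nothing.
It fails at once if the beaker is pushed more than 30 mm or tipped (distance of beaker from where it was at the start of the episode above 0.03 m or angle between beaker's own z axis and vertical above 0.4 rad).
It fails at once if the glass flask is tipped by more than 30 degrees (angle between flask's own z axis and vertical above 0.52 rad).
It fails at once if the glass flask is banged down on the stirrer (over 60 N) (contact force between flask and stirrer above 60 N).
It also fails if it takes over 120 s, if anything falls off the work surface, if the arm or the gripper's body presses on something with over 40 N, if the wrist force passes 120 N, or if a joint passes its speed limit or range.

## Working session

There is one attempt and no reset: what is moved stays moved. The work goes in short steps, Python scripts to look and compute and a tool call to move; the robot and the scene stay as the last step left them, time stands still between calls to the robot, and variables do not carry over. Pictures are saved under pics/ and viewed, at most 14 in all, crops included, and the job is handed in when it is done.

Besides the shell and the picture viewer there is one more tool, called after "Emit:" by a JSON object that holds its "method" and its "body". drive_tool: Moves the arm, as the interface text tells. Shifts and turns lie within -1 to 1; 1 stands for 0.04 m of shift or 0.08 rad of turn. Its arguments: {"type":"object","properties":{"moves":{"type":"array","items":{"type":"array"}}},"required":["moves"]}

```bash
mkdir -p pics; cat > h.py <<'E'
import numpy as np, cv2
from station import r
from scipy.spatial.transform import Rotation as R
def rot(o):
    o=np.array(o,float)
    if o.shape==(3,3): return o
    return R.from_euler('xyz',o).as_matrix() if o.size==3 else R.from_quat(o).as_matrix()
def shot(n,save=None):
    c=r.camera(n); 
    if save: cv2.imwrite('pics/'+save+'.png',c['frame'][:,:,::-1])
    np.savez('/tmp/%s.npz'%(save or n),**c); return c
def load(s): return dict(np.load('/tmp/%s.npz'%s))
def ray(c,u,v,fish=False):
    f=c['frame'].shape[0]/2/np.tan(np.radians(c['fovy'])/2)
    x,y=(np.asarray(u,float)-c['cx'])/f,(np.asarray(v,float)-c['cy'])/f
    if fish:
        t=np.hypot(x,y)+1e-12; s=np.sin(t)/t
        d=np.stack([x*s,-y*s,-np.cos(t)],-1)
    else: d=np.stack([x,-y,-np.ones_like(x)],-1)
    return d@rot(c['orientation']).T
def plane(c,u,v,z,fish=False):
    d=ray(c,u,v,fish); e=np.array(c['eye']); return e+d*((z-e[2])/d[...,2])[...,None]
def cloud(c,fish=False):
    h,w=c['range_z'].shape; v,u=np.mgrid[:h,:w]
    d=ray(c,u,v,fish); fwd=-rot(c['orientation'])[:,2]
    return np.array(c['eye'])+d*(c['range_z']/(d@fwd))[...,None]
def proj(c,P):
    f=c['frame'].shape[0]/2/np.tan(np.radians(c['fovy'])/2)
    q=(np.asarray(P)-c['eye'])@rot(c['orientation'])
    return c['cx']+f*q[...,0]/-q[...,2], c['cy']-f*q[...,1]/-q[...,2]
E
python3 - <<'E'
from h import *
for n in ('scene','side','wrist'):
    c=shot(n,n+'0'); print(n,c['fovy'],c['cx'],c['cy'],c['eye'],c['orientation'])
print(r.state(),r.finger_overhang)
E
```

```text
scene 48.79539703520525 280.53382640994073 208.76916503619813 [0.1777518  0.70165632 1.05578419] [ 0.72670533  0.00387929 -2.69432014]
side 43.14127691659307 276.2227162649988 207.20819546258045 [ 0.15641664 -1.50492007  0.99294506] [ 1.06541802  0.01957816 -0.25022861]
wrist 65.70646984690485 280.01600126463734 211.65022785406615 [ 0.23143395 -0.58524896  0.38413474] [-0.26853193  0.00149483 -1.3099391 ]
{'clock': 0.15, 'joints': array([ 1.24178312,  0.41171946, -0.01270876,  1.59682999,  0.00560874,
        1.13432713, -0.08222755]), 'joint_vel': array([-0.00128178, -0.00233357, -0.00010106, -0.00169549, -0.00069685,
        0.00142781, -0.00111867]), 'joint_efforts': array([ 1.45277732e-03, -5.88338435e+01,  6.42664712e-01, -2.91293406e+01,
       -5.36308321e-02,  1.58094149e-02,  1.03792149e-04]), 'tool_pos': array([ 0.16103636, -0.60351784,  0.24100915]), 'tcp_rot': array([-3.14034814e+00,  9.67487295e-05,  2.60809976e-01]), 'force': array([-0.17977958,  0.23804337, -0.37832855]), 'moment': array([-0.02898444, -0.06787185, -0.04481207]), 'finger_force': 0.0, 'gripper_width': 1.0042787273226221} 0.019
```

```bash
sleep 4; ls pics
```

```text
scene0.png
side0.png
wrist0.png
```

View pics/scene0.png

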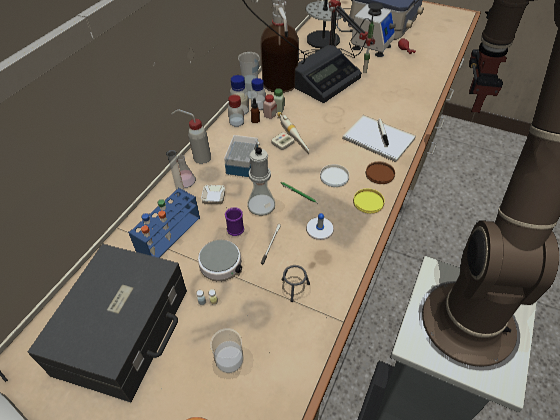

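View pics/side0.png

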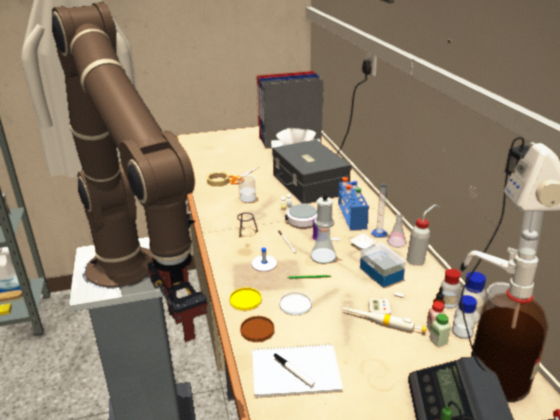

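```bash
python3 - <<'E'
from h import *
a=load('scene0')['frame'][130:310,180:400]; b=load('side0')['frame'][170:320,220:360]
cv2.imwrite('pics/ca.png',cv2.resize(a,None,fx=3.2,fy=3.2,interpolation=cv2.INTER_CUBIC)[:,:,::-1])
cv2.imwrite('pics/cb.png',cv2.resize(b,None,fx=4,fy=4,interpolation=cv2.INTER_CUBIC)[:,:,::-1])
for n in('scene0','side0'):
    c=load(n);P=cloud(c)
    pts={'scene0':dict(dish=(334,176),ball=(320,215),stir=(220,257),lid=(259,149),funnel=(259,165),flaskfoot=(261,205),bench=(280,240)),
         'side0':dict(dish=(295,303),ball=(264,249),stir=(300,214),lid=(325,200),funnel=(325,212),flaskfoot=(324,255),bench=(285,285))}[n]
    for k,(u,v) in pts.items(): print(n,k,c['frame'][v,u],P[v,u].round(3),plane(c,u,v,0.0).round(3))
E
```

```text
scene0 dish [202 208 208] [ 0.491 -0.342  0.005] [ 0.492 -0.346  0.   ]
scene0 ball [ 52 101 187] [ 0.45  -0.115  0.068] [ 0.469 -0.171  0.   ]
scene0 stir [130 134 129] [0.642 0.118 0.044] [0.662 0.092 0.   ]
scene0 lid [40 38 39] [ 0.642 -0.125  0.233] [ 0.774 -0.36   0.   ]
scene0 funnel [92 92 86] [ 0.637 -0.111  0.188] [ 0.737 -0.288  0.   ]
scene0 flaskfoot [166 171 171] [ 0.631 -0.101  0.039] [ 0.648 -0.131  0.   ]
scene0 bench [195 175 145] [ 0.536 -0.033  0.002] [ 0.537 -0.034  0.   ]
side0 dish [253 253 251] [ 0.491 -0.336  0.001] [ 0.492 -0.334  0.   ]
side0 ball [ 38 113 229] [ 0.452 -0.119  0.058] [ 0.47  -0.032  0.   ]
side0 stir [185 194 186] [0.634 0.091 0.042] [ 0.655  0.162 -0.   ]
side0 lid [109 107  96] [ 0.646 -0.136  0.215] [ 0.781  0.242 -0.   ]
side0 funnel [146 141 132] [ 0.642 -0.151  0.181] [ 0.75   0.151 -0.   ]
side0 flaskfoot [238 240 239] [ 0.636 -0.169  0.033] [ 0.653 -0.122  0.   ]
side0 bench [232 208 168] [ 0.488 -0.239 -0.004] [ 0.486 -0.244  0.   ]
```

View pics/ca.png

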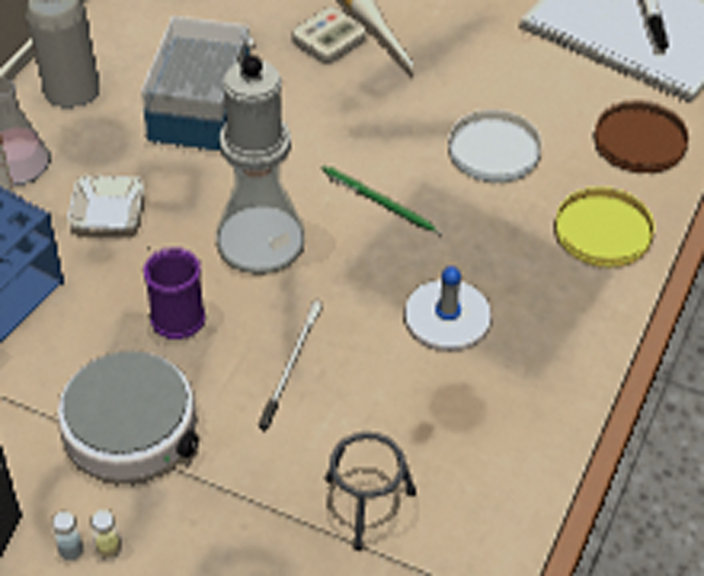

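View pics/cb.png

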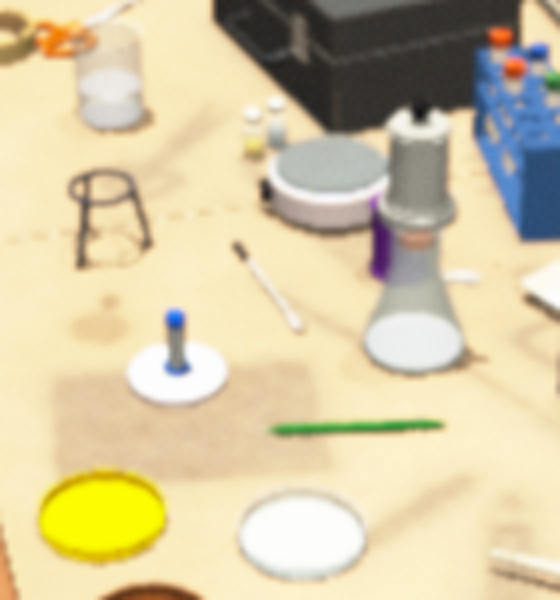

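```bash
cat >> h.py <<'E'
def blob(mask,x0,y0,x1,y1,near):
    m=np.zeros(mask.shape,np.uint8); m[y0:y1,x0:x1]=mask[y0:y1,x0:x1]
    n,l,s,ce=cv2.connectedComponentsWithStats(m)
    k=1+np.argmin([np.hypot(*(ce[i]-near)) if s[i,4]>6 else 1e9 for i in range(1,n)])
    return (l==k).astype(np.uint8)
def circ(c,m,z,fish=False):
    ct=max(cv2.findContours(m,cv2.RETR_EXTERNAL,cv2.CHAIN_APPROX_NONE)[0],key=cv2.contourArea)
    ct=cv2.convexHull(ct)[:,0].astype(float)
    p=plane(c,ct[:,0],ct[:,1],z,fish)[:,:2]
    # hull vertices -> least squares circle
    A=np.c_[2*p,np.ones(len(p))]; s=np.linalg.lstsq(A,(p**2).sum(1),rcond=None)[0]
    rr=np.sqrt(s[2]+s[:2]@s[:2]); return s[:2],rr,np.std(np.hypot(*(p-s[:2]).T)-rr)
def tri(c1,p1,c2,p2,f1=False,f2=False):
    e=[np.array(c1['eye']),np.array(c2['eye'])];d=[ray(c1,*p1,f1),ray(c2,*p2,f2)]
    d=[x/np.linalg.norm(x) for x in d]
    A=[np.eye(3)-np.outer(x,x) for x in d]
    X=np.linalg.solve(A[0]+A[1],A[0]@e[0]+A[1]@e[1])
    return X,[np.linalg.norm(a@(X-q)) for a,q in zip(A,e)]
def cen(m): 
    k=cv2.moments(m,True); return np.array([k['m10']/k['m00'],k['m01']/k['m00']])
E
python3 - <<'E'
from h import *
S,T=load('scene0'),load('side0')
def hsv(c): return cv2.cvtColor(c['frame'],cv2.COLOR_RGB2HSV)
hs,ht=hsv(S),hsv(T)
ws=(hs[...,1]<35)&(hs[...,2]>150); wt=(ht[...,1]<25)&(ht[...,2]>200)
ms=dict(dish=(blob(ws,315,160,352,192,(334,176)),blob(wt,278,288,315,320,(295,303)),.002),
 post=(blob(ws|(hs[...,0]>100)&(hs[...,0]<125)&(hs[...,1]>30),300,216,340,242,(320,230)),blob(wt,248,253,280,275,(264,264)),.01))
gs=(hs[...,1]<25)&(hs[...,2]<165)&(hs[...,2]>90); gt=(ht[...,1]<35)&(ht[...,2]<212)
ms['stir']=(blob(gs,195,235,245,275,(220,257)),blob(gt,284,200,318,220,(303,212)),.044)
ds=hs[...,2]<90; dt=ht[...,2]<110
for k,(a,b,z) in ms.items():
    print(k,a.sum(),b.sum(),[ (np.round(q[0],4),round(q[1],4),round(q[2],4)) for q in (circ(S,a,z),circ(T,b,z))])
bs=blob((hs[...,0]>100)&(hs[...,0]<125)&(hs[...,1]>120),314,210,327,221,(320,215)); bt=blob((ht[...,0]>100)&(ht[...,0]<125)&(ht[...,1]>120),256,244,272,253,(264,249))
print('ball',cen(bs),cen(bt),tri(S,cen(bs),T,cen(bt)))
ks=blob(ds,252,143,266,156,(259,150)); kt=blob(dt,318,192,330,201,(325,197))
print('knob',cen(ks),ks.sum(),cen(kt),kt.sum(),tri(S,cen(ks),T,cen(kt)))
rs=blob(ds,280,264,310,300,(294,276)); rt=blob(dt,234,208,260,238,(246,218))
for nm,m,c,n in(('s',rs,S,0),('t',rt,T,1)):
    ys,xs=np.nonzero(m); print(nm,xs.min(),xs.max(),ys.min(),ys.max(),m.sum())
P=cloud(S)
q=P[rs>0]; q=q[(q[:,2]>.055)&(q[:,2]<.075)]; print('ring',len(q),q.mean(0),q.min(0),q.max(0))
P=cloud(S).reshape(-1,3);Q=cloud(T).reshape(-1,3)
for nm,A in(('s',P),('t',Q)):
    q=A[(abs(A[:,0]-.645)<.05)&(abs(A[:,1]+.13)<.06)&(A[:,2]>.14)&(A[:,2]<.25)]
    print(nm,len(q),q.min(0),q.max(0))
    q=A[(abs(A[:,0]-.52)<.05)&(abs(A[:,1]-.05)<.06)&(A[:,2]>.055)&(A[:,2]<.085)]
    if len(q):print('ring',nm,len(q),q.mean(0),q.min(0),q.max(0))
E
```

```text
dish 392 502 [(array([ 0.4903, -0.3467]), np.float64(0.0437), np.float64(0.0016)), (array([ 0.4907, -0.3399]), np.float64(0.0451), np.float64(0.0005))]
post 405 261 [(array([ 0.45  , -0.1202]), np.float64(0.0394), np.float64(0.0017)), (array([ 0.4482, -0.1222]), np.float64(0.0413), np.float64(0.0014))]
stir 970 352 [(array([0.6487, 0.1136]), np.float64(0.0524), np.float64(0.0005)), (array([0.6555, 0.1175]), np.float64(0.0677), np.float64(0.0121))]
ball [320.5 216. ] [263.25       249.33333333] (array([ 0.44955685, -0.11995016,  0.05838604]), [np.float64(0.0006981200751678946), np.float64(0.000698120075167887)])
knob [257.5        149.87931034] 58 [323.65789474 194.86842105] 76 (array([ 0.6460481 , -0.12520277,  0.22775894]), [np.float64(0.0009558023128260894), np.float64(0.0009558023128265618)])
s 282 309 266 299 154
t 241 241 220 222 3
ring 88 [0.43284469 0.09912087 0.06510593] [0.40345397 0.06754175 0.05562285] [0.46197674 0.12676084 0.07153393]
s 539 [ 0.61581807 -0.15600022  0.14002962] [ 0.67408357 -0.09592017  0.23569521]
t 414 [ 0.62176724 -0.16384244  0.14000966] [ 0.67164678 -0.1052637   0.23009482]
```

Emit:
{"method": "drive_tool", "body": {"moves": [[[0,0,0],[0,0,-1],1],[[0,0,0],[0,0,-1],1],[[0,0,0],[0.35,-0.3,-1],1],[[0,0,0],[0.71,-0.62,-0.5],1],[[0,0,0],[0.71,-0.62,-0.5],1],[[0,0,0],[0.71,-0.62,0],1],[[0,0,0],[0.71,-0.62,0],1],[[0,0,0],[0.71,-0.62,0],1],[[0,0,0],[0.71,-0.62,0],1],[[0,0,0],[0.71,-0.62,0],1]]}}

```text
clock: 0.98
tool_pos: [0.3179, -0.3702, 0.3985]
tcp_rot: [3.141, 0.0, 0.261]
force: [1.5, -0.3, 0.6]
gripper_width: 0.998
finger_force: 0.0
```

Emit:
{"method": "drive_tool", "body": {"moves": [[[0,0,0],[0.71,-0.62,0],1],[[0,0,0],[0.71,-0.62,0],1],[[0,0,0],[0.71,-0.62,0],1],[[0,0,0],[0.71,-0.62,0],1],[[0,0,0],[0.71,-0.62,0],1],[[0,0,0],[0.71,-0.62,0],1],[[0,0,0],[0.6,-0.5,0],1],[[0,0,0],[0.3,-0.2,0],1],[[0,0,0],[0,0,0],1],[[0,0,0],[0,0,0],1]]}}

```text
clock: 1.82
tool_pos: [0.4711, -0.1477, 0.3982]
tcp_rot: [-3.141, 0.001, 0.262]
force: [0.5, -0.9, 0.0]
gripper_width: 0.999
finger_force: 0.0
```

```bash
python3 - <<'E'
from h import *
c=shot('wrist','w1'); s=r.state(); print(s['tool_pos'],s['tcp_rot'],s['joints'].round(2),c['eye'],c['orientation'])
for k,p in dict(stack=(.646,-.127,.22),dish=(.49,-.342,0),post=(.4495,-.12,.01),tri=(.433,.098,.065),stir=(.649,.114,.044)).items():
    q=(np.array(p)-c['eye'])@rot(c['orientation']); t=np.arctan2(np.hypot(q[0],q[1]),-q[2]); f=210/np.tan(np.radians(c['fovy']/2)); h=np.hypot(q[0],q[1])
    print(k,c['cx']+f*t*q[0]/h,c['cy']-f*t*q[1]/h)
E
```

```text
[ 0.47064074 -0.14876694  0.39823336] [3.14153071e+00 9.85829844e-04 2.60301633e-01] [ 0.6   0.11 -0.43  1.63  0.05  1.41 -1.15] [ 0.54156438 -0.12914798  0.54134717] [-2.69236292e-01  3.71313896e-04 -1.30828057e+00]
stack 305.62560108216445 25.044380758727442
dish 389.2902414029877 187.38147200271075
post 260.3529442149819 176.63865182033112
tri 124.17155279779689 159.68177357004632
stir 150.7943865177725 28.425850154443424
```

View pics/w1.png

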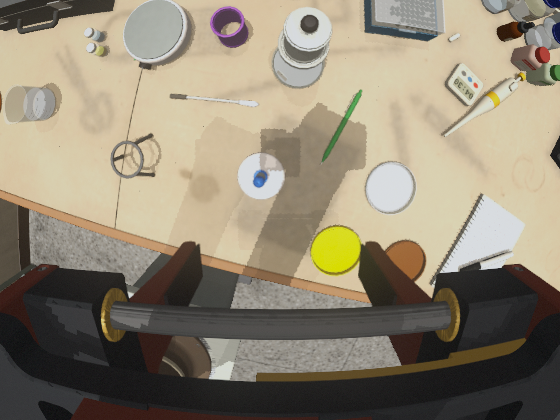

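Emit:
{"method": "drive_tool", "body": {"moves": [[[0,0,0],[0.5,0,0],1],[[0,0,0],[1,0,0],1],[[0,0,0],[1,0,0],1],[[0,0,0],[1,0,0],1],[[0,0,0],[0.5,0,0],1],[[0,0,0],[0,0,0],1],[[0,0,0],[0,0,0],1]]}}

```text
clock: 2.45
tool_pos: [0.6257, -0.108, 0.3972]
tcp_rot: [-3.141, 0.002, 0.26]
force: [1.0, 0.3, -0.2]
gripper_width: 1.0
finger_force: 0.0
```

```bash
python3 - <<'E'
from h import *
c=shot('wrist','w2'); s=r.state(); print(s['tool_pos'],s['tcp_rot'],c['eye'],c['orientation'])
E
```

```text
[ 0.62502758 -0.10839444  0.39795037] [3.14138874e+00 1.60412624e-03 2.58980166e-01] [ 0.69636832 -0.08969598  0.54032702] [-2.70546625e-01  7.40984978e-04 -1.31104328e+00]
```

View pics/w2.png

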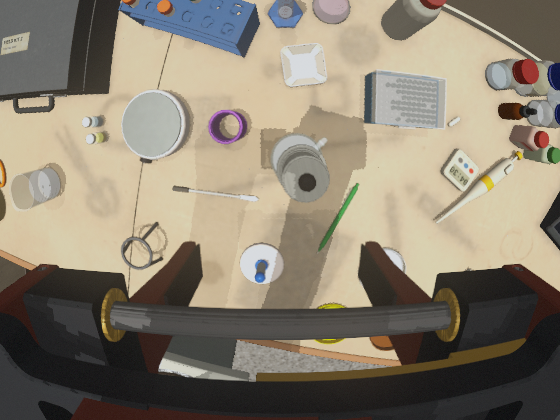

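```bash
cat > meas.py <<'E'
from h import *
W=[load('w1'),load('w2')]
H=[cv2.cvtColor(w['frame'],cv2.COLOR_RGB2HSV) for w in W]
def white(h): return (h[...,1]<35)&(h[...,2]>150)
def grey(h): return (h[...,1]<30)&(h[...,2]>95)&(h[...,2]<190)
def dark(h): return h[...,2]<85
def blue(h): return (h[...,0]>100)&(h[...,0]<125)&(h[...,1]>110)
def rep(n,i,m,z):
    p,rr,s=circ(W[i],m,z,True); print(n,i+1,m.sum(),p.round(4),'r',round(rr,4),'sd',round(s,4))
b=blob(white(H[0]),362,158,418,218,(390,187)); rep('dish',0,b,.002)
for i,(x,y) in enumerate([(260,176),(261,263)]):
    b=blob(white(H[i])|(H[i][...,0]>100)&(H[i][...,0]<125),x-28,y-28,x+28,y+28,(x,y)); rep('post',i,b,.01)
B=[blob(blue(H[0]),248,165,272,190,(260,178)),blob(blue(H[1]),250,255,275,285,(262,265))]
print('ball',[cen(b).round(1) for b in B],tri(W[0],cen(B[0]),W[1],cen(B[1]),1,1))
for i,(x,y) in enumerate([(156,28),(153,124)]):
    b=blob(grey(H[i]),x-38,max(0,y-38),x+38,y+38,(x,y)); rep('stir',i,b,.044)
K=[blob(dark(H[0]),298,10,324,36,(310,23)),blob(dark(H[1]),296,172,320,196,(307,182))]
print('knob',[(cen(b).round(1),b.sum()) for b in K],tri(W[0],cen(K[0]),W[1],cen(K[1]),1,1))
for i,(x0,y0,x1,y1) in enumerate([(105,130,148,182),(118,228,155,272)]):
    b=dark(H[i]).astype(np.uint8); b=blob(b,x0,y0,x1,y1,((x0+x1)/2,(y0+y1)/2)); rep('ring',i,b,.065)
    # inner hole
    cs,hi=cv2.findContours(b,cv2.RETR_CCOMP,cv2.CHAIN_APPROX_NONE)
    k=max([j for j in range(len(cs)) if hi[0][j][3]>=0],key=lambda j:cv2.contourArea(cs[j]),default=None)
    if k is not None:
        m=np.zeros_like(b); cv2.drawContours(m,cs,k,1,-1); rep('hole',i,m,.065); print(cen(m))
for px in [(318,147),(322,143),(326,140)]:
    print('arm',plane(W[1],*px,.075,True).round(3))
E
python3 meas.py
```

```text
dish 1 2067 [ 0.4894 -0.346 ] r 0.0482 sd 0.0005
post 1 1724 [ 0.4504 -0.1199] r 0.0392 sd 0.0002
post 2 1303 [ 0.4515 -0.1194] r 0.0392 sd 0.0003
ball [array([259.1, 179.3]), array([260.5, 263.1])] (array([ 0.43940714, -0.11892683, -0.01922314]), [np.float64(0.0004611117472272317), np.float64(0.00046111174722721505)])
stir 1 2718 [0.6493 0.1115] r 0.0521 sd 0.0004
stir 2 2949 [0.6501 0.1115] r 0.0519 sd 0.0003
knob [(array([308.8,  24.6]), np.uint64(160)), (array([306.9, 182.2]), np.uint64(242))] (array([ 0.64712949, -0.13007465,  0.22111223]), [np.float64(0.00020924632221180358), np.float64(0.00020924632221179342)])
ring 1 31 [0.4331 0.1097] r 0.009 sd 0.0012
ring 2 35 [0.4392 0.105 ] r 0.0153 sd 0.0027
arm [ 0.678 -0.15   0.075]
arm [ 0.685 -0.154  0.075]
arm [ 0.691 -0.159  0.075]
```

Emit:
{"method": "drive_tool", "body": {"moves": [[[0,0,0],[0.2,0.33,0.5],1],[[0,0,0],[0.2,0.33,0.8],1],[[0,0,0],[0,0,1],1],[[0,0,0],[0,0,0.9],0.5],[[0,0,0],[0,0,0.5],0.2],[[0,0,0],[0,0,0.3],0.2],[[0,0,0],[0,0,0.12],0.2],[[0,0,0],[0,0,0],0.2],[[0,0,0],[0,0,0],0.2]]}}

```text
clock: 3.25
tool_pos: [0.6485, -0.1286, 0.2358]
tcp_rot: [3.14, -0.002, 0.26]
force: [-0.2, 0.7, -0.3]
gripper_width: 0.608
finger_force: 0.0
```

```bash
python3 - <<'E'
from h import *
c=shot('wrist','w3'); s=r.state(); print(s['tool_pos'],s['tcp_rot'],c['eye'],c['orientation'])
E
```

```text
[ 0.64875419 -0.12845245  0.23599631] [ 3.14007386e+00 -2.82809145e-03  2.60309456e-01] [ 0.71848712 -0.11018107  0.37911074] [-2.66213634e-01 -1.28294334e-03 -1.31070766e+00]
```

View pics/w3.png

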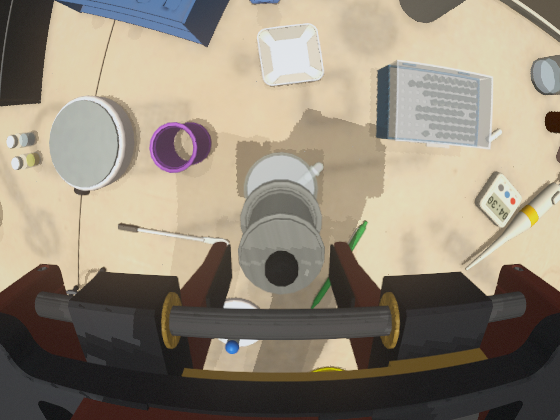

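```bash
python3 - <<'E'
from h import *
c=load('w3')
h=cv2.cvtColor(c['frame'],cv2.COLOR_RGB2HSV)
m=blob(h[...,2]<75,262,248,302,290,(282,268)); print(cen(m),m.sum())
for z in(.221,.223,.227): print(circ(c,m,z,True))
for px in [(322,165),(312,174),(305,182)]: print(plane(c,*px,.075,True))
E2=0
E
```

```text
[281.05462185 268.19012605] 952
(array([ 0.64651831, -0.13020073]), np.float64(0.009842994147160644), np.float64(0.00045967643607227053))
(array([ 0.64742867, -0.1299475 ]), np.float64(0.009718486548459231), np.float64(0.0004538618223088945))
(array([ 0.64924939, -0.12944102]), np.float64(0.009469471351030151), np.float64(0.0004422325947822215))
[ 0.69275605 -0.15845736  0.075     ]
[ 0.68193523 -0.15164973  0.075     ]
[ 0.67277039 -0.1473193   0.075     ]
```

Emit:
{"method": "drive_tool", "body": {"moves": [[[0,0,0],[0,0.02,0.1],0],[[0,0,0],[0,0,0],-0.5],[[0,0,0],[0,0,0],-1],[[0,0,0],[0,0,0],-1],[[0,0,0],[0,0,0],-1],[[0,0,0],[0,0,0],-1],[[0,0,0],[0,0,0],-1],[[0,0,0],[0,0,0],-1]]}}

```text
clock: 3.97
tool_pos: [0.6483, -0.1289, 0.2298]
tcp_rot: [3.141, -0.0, 0.261]
force: [0.6, -0.2, 0.9]
gripper_width: 0.185
finger_force: 30.0
```

Emit:
{"method": "drive_tool", "body": {"moves": [[[0,0,0],[0,0,-0.3],-1],[[0,0,0],[0,0,-0.7],-1],[[0,0,0],[-0.4,0.3,-0.6],-1],[[0,0,0],[-0.75,0.6,0],-1],[[0,0,0],[-0.75,0.6,0],-1],[[0,0,0],[-0.75,0.6,0],-1],[[0,0,0],[-0.75,0.6,0.2],-1],[[0,0,0],[-0.75,0.6,0.5],-1],[[0,0,0],[-0.7,0.6,0.8],-1],[[0,0,0],[-0.35,0.28,0.8],-1]]}}

```text
clock: 4.8
tool_pos: [0.4923, -0.3431, 0.2088]
tcp_rot: [3.137, -0.001, 0.256]
force: [0.5, -0.4, -2.1]
gripper_width: 0.193
finger_force: 30.0
```

```bash
python3 - <<'E'
from h import *
c=shot('wrist','w4'); s=r.state(); print(s['tool_pos'],s['tcp_rot'],s['gripper_width'],c['eye'],c['orientation'])
E
```

```text
[ 0.48730404 -0.34384011  0.2010044 ] [-3.13917983  0.00732091  0.25333367] 0.1889104764185094 [ 0.56244651 -0.32436375  0.35209227] [-0.26728247 -0.00453692 -1.31453231]
```

View pics/w4.png

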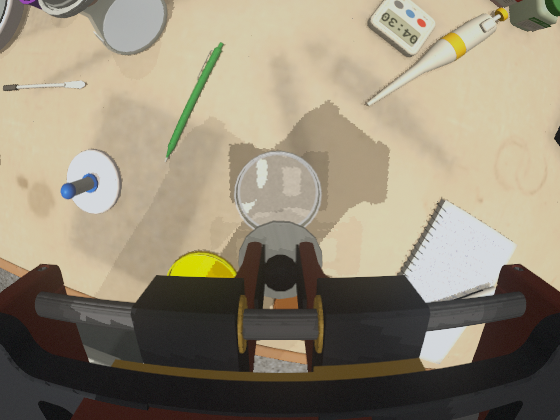

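```bash
python3 - <<'E'
from h import *
c=load('w4'); s=r.state(); print(s['tool_pos'],s['tcp_rot'])
# rim points read off picture
uv=np.array([(235,188),(321,188),(278,150)])
p=plane(c,uv[:,0],uv[:,1],.014,True)[:,:2]
A=np.c_[2*p,np.ones(3)];q=np.linalg.solve(A,(p**2).sum(1));print(q[:2],np.sqrt(q[2]+q[:2]@q[:2]))
E
```

```text
[ 0.48730404 -0.34384011  0.2010044 ] [-3.13917983  0.00732091  0.25333367]
[ 0.49215178 -0.3421452 ] 0.04618420969485972
```

Emit:
{"method": "drive_tool", "body": {"moves": [[[0,0,0],[0.1,0,0.7],-1],[[0,0,0],[0,0,0.9],-1],[[0,0,0],[0,0,0.9],-1],[[0,0,0],[0,0,0.7],-1],[[0,0,0],[0,0,0.4],-1],[[0,0,0],[0,0,0.2],-1],[[0,0,0],[0,0,0.15],-1],[[0,0,0],[0,0,0],-1],[[0,0,0],[0,0,0],-1]]}}

```text
clock: 5.6
tool_pos: [0.499, -0.3376, 0.0503]
tcp_rot: [3.141, -0.001, 0.261]
force: [0.4, -0.6, -0.9]
gripper_width: 0.188
finger_force: 30.0
```

Emit:
{"method": "drive_tool", "body": {"moves": [[[0,0,0],[-0.2,0.06,0.15],-1],[[0,0,0],[0,0,0.15],-1],[[0,0,0],[0,0,0.08],-1],[[0,0,0],[0,0,0.05],-1],[[0,0,0],[0,0,0],-1],[[0,0,0],[0,0,0],-1]]}}

```text
clock: 6.1
tool_pos: [0.4911, -0.3416, 0.0319]
tcp_rot: [-3.141, -0.0, 0.261]
force: [-0.5, 1.3, -0.8]
gripper_width: 0.189
finger_force: 30.0
```

Emit:
{"method": "drive_tool", "body": {"moves": [[[0,0,0],[0,0,0.04],-1],[[0,0,0],[0,0,0],-1],[[0,0,0],[0,0,0],-0.3],[[0,0,0],[0,0,0],-0.1],[[0,0,0],[0,0,0],-0.1],[[0,0,0],[0,0,-0.2],-0.1],[[0,0,0],[0,0,-0.6],0.2],[[0,0,0],[0,0,-1],1],[[0,0,0],[0,0,-1],1],[[0,0,0],[0,0,-1],1]]}}

```text
clock: 6.93
tool_pos: [0.4908, -0.3413, 0.1846]
tcp_rot: [-3.141, 0.0, 0.261]
force: [0.7, -0.9, -0.6]
gripper_width: 0.714
finger_force: 0.0
```

Emit:
{"method": "drive_tool", "body": {"moves": [[[0,0,0],[0,0,-1],1],[[0,0,0],[0,0,-1],1],[[0,0,0],[0.35,-0.28,-0.7],1],[[0,0,0],[0.75,-0.6,0],1],[[0,0,0],[0.75,-0.6,0],1],[[0,0,0],[0.75,-0.6,0],1],[[0,0,0],[0.75,-0.6,0],1],[[0,0,0],[0.75,-0.6,0],1],[[0,0,0],[0.7,-0.55,0],1],[[0,0,0],[0.3,-0.25,0],1]]}}

```text
clock: 7.77
tool_pos: [0.648, -0.1255, 0.291]
tcp_rot: [-3.139, -0.002, 0.267]
force: [-1.5, 1.0, -1.0]
gripper_width: 0.997
finger_force: 0.0
```

Emit:
{"method": "drive_tool", "body": {"moves": [[[0,0,0],[0,0,0],1],[[0,0,0],[0,0,0],1],[[0,0,0],[0,0,0],1]]}}

```text
clock: 8.02
tool_pos: [0.6454, -0.1333, 0.2906]
tcp_rot: [3.14, 0.001, 0.259]
force: [-0.3, -1.4, -0.0]
gripper_width: 1.002
finger_force: 0.0
```

```bash
python3 - <<'E'
from h import *
c=shot('wrist','w5'); d=shot('side','s5'); s=r.state(); print(s['tool_pos'],s['tcp_rot'],s['gripper_width'],c['eye'],c['orientation'])
a=cv2.resize(c['frame'],(500,375)); b=cv2.resize(d['frame'][280:330,270:325],(290,264),interpolation=cv2.INTER_CUBIC)
o=np.zeros((375,790,3),np.uint8);o[:,:500]=a;o[:264,500:]=b
cv2.imwrite('pics/m5.png',o[:,:,::-1])
E
```

```text
[ 0.64527257 -0.13376293  0.29065386] [3.14048892e+00 4.79964241e-04 2.57935215e-01] 1.0005158642776677 [ 0.71581932 -0.11477722  0.4337343 ] [-2.69228892e-01 -1.04644909e-03 -1.31162127e+00]
```

View pics/m5.png

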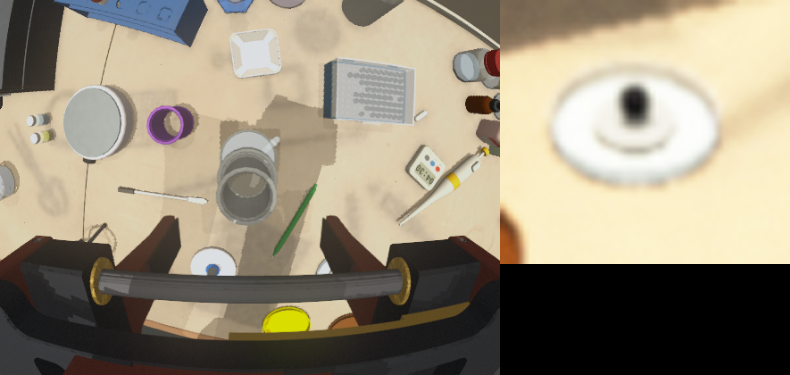

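Emit:
{"method": "drive_tool", "body": {"moves": [[[0,0,0],[0.08,-0.08,0.5],1],[[0,0,0],[0,0,0.8],1],[[0,0,0],[0,0,0.8],1],[[0,0,0],[0,0,0.4],1],[[0,0,0],[0,0,0.2],1],[[0,0,0],[0,0,0],1],[[0,0,0],[0,0,0],1],[[0,0,0],[0,0,0],0.4]]}}

```text
clock: 8.78
tool_pos: [0.6492, -0.1281, 0.1843]
tcp_rot: [3.14, -0.002, 0.26]
force: [0.7, 0.3, 0.7]
gripper_width: 0.957
finger_force: 0.0
```

Emit:
{"method": "drive_tool", "body": {"moves": [[[0,0,0],[0,0,0],0],[[0,0,0],[0,0,0],-0.5],[[0,0,0],[0,0,0],-1],[[0,0,0],[0,0,0],-1],[[0,0,0],[0,0,0],-1],[[0,0,0],[0,0,0],-1]]}}

```text
clock: 9.28
tool_pos: [0.6484, -0.1277, 0.1826]
tcp_rot: [3.141, -0.0, 0.261]
force: [0.4, -0.4, 2.4]
gripper_width: 0.582
finger_force: 30.0
```

Emit:
{"method": "drive_tool", "body": {"moves": [[[0,0,0],[0,0,0],0.6],[[0,0,0],[0,0,0],0.6],[[0,0,0],[0,-0.03,0.2],0.6],[[0,0,0],[-0.02,0.07,0.22],0.6],[[0,0,0],[0,0,0],0.3],[[0,0,0],[0,0,0],0],[[0,0,0],[0,0,0],-1],[[0,0,0],[0,0,0],-1],[[0,0,0],[0,0,0],-1],[[0,0,0],[0,0,0],-1]]}}

```text
clock: 10.12
tool_pos: [0.648, -0.1293, 0.1656]
tcp_rot: [3.141, -0.0, 0.261]
force: [-0.5, -0.6, -1.1]
gripper_width: 0.581
finger_force: 30.0
```

Emit:
{"method": "drive_tool", "body": {"moves": [[[0,0,0],[0,0,-0.2],-1],[[0,0,0],[0,0,-0.5],-1],[[0,0,0],[0,0,-0.8],-1],[[0,0,0],[-0.3,-0.1,-0.2],-1],[[0,0,0],[-0.8,-0.25,0],-1],[[0,0,0],[-0.8,-0.25,0],-1],[[0,0,0],[-0.8,-0.25,0],-1],[[0,0,0],[-0.8,-0.25,0],-1],[[0,0,0],[-0.8,-0.25,0],-1],[[0,0,0],[-0.4,-0.15,0],-1]]}}

```text
clock: 10.95
tool_pos: [0.4473, -0.1198, 0.2341]
tcp_rot: [3.141, 0.002, 0.26]
force: [0.4, -0.4, -1.7]
gripper_width: 0.577
finger_force: 30.0
```

Emit:
{"method": "drive_tool", "body": {"moves": [[[0,0,0],[0,0,0],-1],[[0,0,0],[0,0,0],-1],[[0,0,0],[0,0,0],-1]]}}

```text
clock: 11.2
tool_pos: [0.452, -0.1199, 0.2344]
tcp_rot: [3.141, -0.002, 0.261]
force: [0.4, -0.2, -1.6]
gripper_width: 0.58
finger_force: 30.0
```

```bash
python3 - <<'E'
from h import *
c=shot('wrist','w6'); d=shot('side','s6'); e=shot('scene','e6'); s=r.state(); print(s['tool_pos'],s['tcp_rot'],s['gripper_width'])
a=cv2.resize(c['frame'],(400,300)); b=cv2.resize(d['frame'][190:290,200:340],(400,286),interpolation=cv2.INTER_CUBIC);g=cv2.resize(e['frame'][110:250,240:380],(390,390))
o=np.zeros((590,795,3),np.uint8);o[:300,:400]=a;o[300:586,:400]=b;o[:390,402:792]=g
cv2.imwrite('pics/m6.png',o[:,:,::-1])
E
```

```text
[ 0.45188521 -0.11964461  0.23363656] [-3.14125206e+00 -5.99566531e-04  2.61296467e-01] 0.5813450897028114
```

View pics/m6.png

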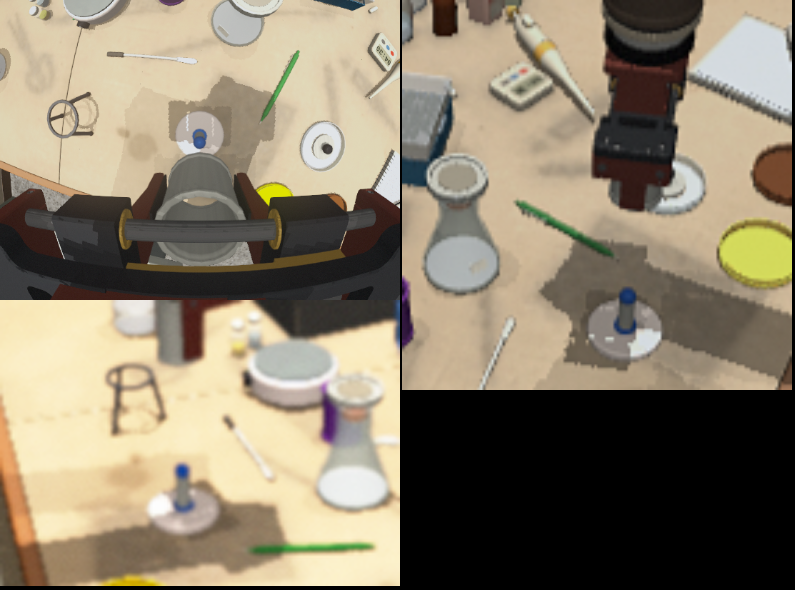

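Emit:
{"method": "drive_tool", "body": {"moves": [[[0,0,0],[0,0,0.6],-1],[[0,0,0],[0,0,0.9],-1],[[0,0,0],[0,0,0.9],-1],[[0,0,0],[0,0,0.9],-1],[[0,0,0],[0,0,0.7],-1],[[0,0,0],[0,0,0.4],-1],[[0,0,0],[0,0,0.2],-1],[[0,0,0],[0,0,0.1],-1],[[0,0,0],[0,0,0],-1],[[0,0,0],[0,0,0],-1]]}}

```text
clock: 12.18
tool_pos: [0.4518, -0.1198, 0.0463]
tcp_rot: [3.141, -0.001, 0.261]
force: [-0.1, 0.6, -1.0]
gripper_width: 0.579
finger_force: 30.0
```

Emit:
{"method": "drive_tool", "body": {"moves": [[[0,0,0],[0,0,0.1],-1],[[0,0,0],[0,0,0.05],-1],[[0,0,0],[0,0,0],-1],[[0,0,0],[0,0,0],-1]]}}

```text
clock: 12.52
tool_pos: [0.451, -0.1199, 0.0399]
tcp_rot: [3.141, -0.0, 0.261]
force: [-1.1, 0.6, -1.2]
gripper_width: 0.58
finger_force: 30.0
```

Emit:
{"method": "drive_tool", "body": {"moves": [[[0,0,0],[0,0,0.03],-1],[[0,0,0],[0,0,0],-1],[[0,0,0],[0,0,0],0.5],[[0,0,0],[0,0,0],0.8],[[0,0,0],[0,0,0],0.8],[[0,0,0],[0,0,-0.5],0.8],[[0,0,0],[0,0,-1],1],[[0,0,0],[0,0,-1],1],[[0,0,0],[0,0,-1],1],[[0,0,0],[0,0,-1],1]]}}

```text
clock: 13.35
tool_pos: [0.4504, -0.1195, 0.2202]
tcp_rot: [-3.141, 0.0, 0.261]
force: [1.6, -0.7, -0.5]
gripper_width: 1.002
finger_force: 0.0
```

Emit:
{"method": "drive_tool", "body": {"moves": [[[0,0,0],[0,-0.3,-1],1],[[0,0,0],[0.1,-0.7,-0.7],1],[[0,0,0],[0.1,-1,-0.3],1],[[0,0,0],[0.1,-1,0],1],[[0,0,0],[0.1,-1,0],1],[[0,0,0],[0.04,-0.5,0],1],[[0,0,0],[0,0,0],1],[[0,0,0],[0,0,0],1],[[0,0,0],[0,0,0],1]]}}

```text
clock: 14.1
tool_pos: [0.4216, 0.0574, 0.2981]
tcp_rot: [3.141, 0.0, 0.26]
force: [-0.8, 0.0, -0.3]
gripper_width: 1.0
finger_force: 0.0
```

```bash
python3 - <<'E'
from h import *
c=shot('wrist','w7'); d=shot('side','s7'); s=r.state(); print(s['tool_pos'],s['tcp_rot'],s['gripper_width'])
a=cv2.resize(c['frame'],(500,375)); b=cv2.resize(d['frame'][190:290,220:320],(290,290),interpolation=cv2.INTER_CUBIC)
o=np.zeros((375,795,3),np.uint8);o[:375,:500]=a;o[:290,502:792]=b
cv2.imwrite('pics/m7.png',o[:,:,::-1])
E
```

```text
[0.42170489 0.05698765 0.29796705] [3.14151447e+00 5.35065550e-04 2.58625639e-01] 1.0006993032508265
```

View pics/m7.png

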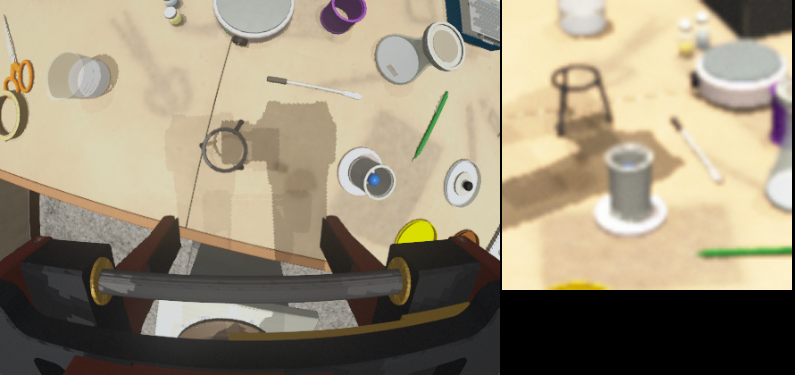

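```bash
cat > ring.py <<'E'
from h import *
from scipy.optimize import least_squares
def ring(name,near,z=.065,th=95,fish=True):
    c=load(name);g=cv2.cvtColor(c['frame'],cv2.COLOR_RGB2GRAY)
    v,u=np.mgrid[:420,:560]; p=plane(c,u,v,z,fish)[...,:2]
    d=np.hypot(*(p-near).transpose(2,0,1)); m=(d<.036)&(d>.018)&(g<th)
    q=p[m]
    f=least_squares(lambda x:np.hypot(*(q-x[:2]).T)-x[2],[*near,.028],loss='soft_l1',f_scale=.002)
    e=f.fun; print(name,z,m.sum(),f.x.round(4),np.median(abs(np.hypot(*(q-f.x[:2]).T)-f.x[2])).round(4)); return f.x
if __name__=='__main__':
    for th in(80,95):
        for z in(.06,.065): x=ring('w7',np.array([.433,.1]),z,th); 
    c=load('w7'); ring('w2',x[:2]); ring('w1',x[:2]); ring('w6',x[:2]); ring('e6',x[:2],fish=False); ring('s6',x[:2],fish=False,th=140)
E
python3 ring.py
```

```text
w7 0.06 48 [0.4333 0.0957 0.0312] 0.0009
w7 0.065 49 [0.4338 0.0954 0.0308] 0.001
w7 0.06 412 [0.4336 0.0954 0.0282] 0.0012
w7 0.065 413 [0.4343 0.0951 0.0278] 0.0012
w2 0.065 90 [0.4352 0.0898 0.0274] 0.0016
w1 0.065 55 [0.4361 0.0896 0.0292] 0.0012
w6 0.065 178 [0.4357 0.0907 0.0281] 0.0012
e6 0.065 118 [0.4325 0.0977 0.0281] 0.0014
s6 0.065 17 [0.4345 0.0901 0.0265] 0.0018
```

```bash
python3 - <<'E'
from ring import *
for n,f in(('w7',1),('w2',1),('w1',1),('w6',1),('e6',0),('scene0',0),('s6',0),('s7',0)):
    for th in (110,130): ring(n,np.array([.434,.094]),.063,th,bool(f))
# consistency check with stirrer and post foot in w7
c=load('w7');h=cv2.cvtColor(c['frame'],cv2.COLOR_RGB2HSV)
print(c['eye'],c['orientation'])
E
```

```text
w7 0.063 537 [0.4343 0.0951 0.028 ] 0.0014
w7 0.063 861 [0.4337 0.0952 0.0278] 0.0017
w2 0.063 142 [0.4347 0.091  0.0277] 0.002
w2 0.063 307 [0.4345 0.0932 0.0276] 0.0018
w1 0.063 113 [0.4347 0.0914 0.0284] 0.0015
w1 0.063 249 [0.4347 0.093  0.0282] 0.0012
w6 0.063 256 [0.435  0.0919 0.0282] 0.0013
w6 0.063 427 [0.435  0.0926 0.0282] 0.0013
e6 0.063 148 [0.4332 0.0961 0.0281] 0.0015
e6 0.063 184 [0.4334 0.0956 0.0281] 0.002
scene0 0.063 159 [0.4333 0.0958 0.0281] 0.0017
scene0 0.063 200 [0.4332 0.0955 0.0282] 0.0022
s6 0.063 5 [0.4346 0.0892 0.0284] 0.0015
s6 0.063 16 [0.4347 0.0894 0.0266] 0.0032
s7 0.063 13 [0.4346 0.0897 0.0268] 0.003
s7 0.063 36 [0.4342 0.0931 0.0263] 0.0022
[0.49200208 0.0758266  0.44127836] [-2.68745911e-01 -3.80499761e-04 -1.31068741e+00]
```

Emit:
{"method": "drive_tool", "body": {"moves": [[[0,0,0],[0.3,0.4,0],1],[[0,0,0],[0.55,0.8,0],1],[[0,0,0],[0.55,0.8,0],1],[[0,0,0],[0.55,0.8,0],1],[[0,0,0],[0.55,0.8,0],1],[[0,0,0],[0.55,0.8,0],1],[[0,0,0],[0.55,0.8,0],1],[[0,0,0],[0.4,0.5,0],1],[[0,0,0],[0.23,0.27,0],1],[[0.0,0,0.5],[0,0,0.2],1]]}}

```text
clock: 15.03
tool_pos: [0.6486, -0.1336, 0.2893]
tcp_rot: [3.141, -0.0, 0.216]
force: [-0.6, 0.1, -0.7]
gripper_width: 0.998
finger_force: 0.0
```

Emit:
{"method": "drive_tool", "body": {"moves": [[[0,0,1],[0,0,0.4],1],[[0,0,1],[0,0,0.4],1],[[0,0,1],[0,0,0.4],1],[[0,0,1],[0,0,0.4],1],[[0,0,1],[0,0,0.4],1],[[0,0,1],[0,0,0.2],1],[[0,0,0],[0,0,0],1],[[0,0,0],[0,0,0],1],[[0,0,0],[0,0,0],1]]}}

```text
clock: 15.78
tool_pos: [0.6468, -0.1296, 0.2027]
tcp_rot: [3.141, -0.001, -0.258]
force: [0.4, 0.7, -0.7]
gripper_width: 0.998
finger_force: 0.0
```

```bash
python3 - <<'E'
from h import *
c=shot('wrist','w8'); s=r.state(); print(s['tool_pos'],s['tcp_rot'],s['joints'].round(2))
E
```

```text
[ 0.64695421 -0.12933057  0.20297222] [-3.14154704e+00 -1.10874297e-03 -2.57833793e-01] [ 0.4   0.54 -0.41  1.53  0.23  1.12 -1.89]
```

View pics/w8.png

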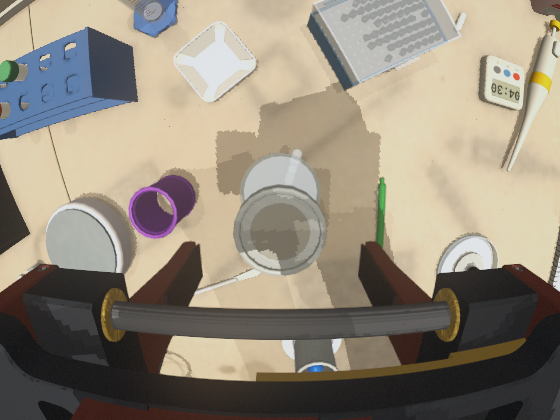

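```bash
python3 - <<'E'
from h import *
c=load('w8')
g=cv2.cvtColor(c['frame'],cv2.COLOR_RGB2GRAY); ed=cv2.Canny(g,40,100)
v,u=np.nonzero(ed); p=plane(c,u,v,.140,True)[:,:2]
best=None
from scipy.optimize import least_squares
x=np.array([.647,-.130])
for k in range(8):
    d=np.hypot(*(p-x).T); q=p[abs(d-.032)<(.006 if k<3 else .002)]
    f=least_squares(lambda a:np.hypot(*(q-a[:2]).T)-.032,x,loss='soft_l1',f_scale=.001); x=f.x
print(x,len(q)); 
uv=np.array([(234,231),(326,231),(280,275),(280,187)]);print(plane(c,uv[:,0],uv[:,1],.140,True))
E
```

```text
[ 0.64850212 -0.12989265] 469
[[ 0.65732263 -0.10043015  0.14      ]
 [ 0.64154756 -0.16030728  0.14      ]
 [ 0.617818   -0.1220389   0.14      ]
 [ 0.67842769 -0.13800689  0.14      ]]
```

Emit:
{"method": "drive_tool", "body": {"moves": [[[0,0,0],[0.04,0,0.5],1],[[0,0,0],[0,0,0.6],1],[[0,0,0],[0,0,0.3],1],[[0,0,0],[0,0,0.15],1],[[0,0,0],[0,0,0],1],[[0,0,0],[0,0,0],1],[[0,0,0],[0,0,0],1]]}}

```text
clock: 16.42
tool_pos: [0.6489, -0.1292, 0.1416]
tcp_rot: [-3.141, -0.002, -0.259]
force: [-0.1, 0.4, -0.1]
gripper_width: 0.999
finger_force: 0.0
```

Emit:
{"method": "drive_tool", "body": {"moves": [[[0,0,0],[0,0,0],0.7],[[0,0,0],[0,0,0],0.5],[[0,0,0],[0,0,0],0.3],[[0,0,0],[0,0,0],0],[[0,0,0],[0,0,0],-1],[[0,0,0],[0,0,0],-1],[[0,0,0],[0,0,0],-1],[[0,0,0],[0,0,0],-1]]}}

```text
clock: 17.08
tool_pos: [0.6482, -0.1294, 0.1406]
tcp_rot: [3.141, -0.001, -0.259]
force: [-0.9, -1.0, 4.3]
gripper_width: 0.723
finger_force: 30.0
```

Emit:
{"method": "drive_tool", "body": {"moves": [[[0,0,0],[0,0,-0.2],-1],[[0,0,0],[0,0,-0.4],-1],[[0,0,0],[0,0,-0.7],-1],[[0,0,0],[0,0,-0.5],-1],[[0,0,0],[0,0,0],-1],[[0,0,0],[0,0,0],-1]]}}

```text
clock: 17.58
tool_pos: [0.6486, -0.1289, 0.2133]
tcp_rot: [-3.141, -0.002, -0.259]
force: [-1.5, -0.5, -1.9]
gripper_width: 0.725
finger_force: 30.0
```

Emit:
{"method": "drive_tool", "body": {"moves": [[[0,0,0],[-0.35,-0.2,0],-1],[[0,0,0],[-0.75,-0.46,0],-1],[[0,0,0],[-0.75,-0.46,0],-1],[[0,0,0],[-0.75,-0.46,0],-1],[[0,0,0],[-0.75,-0.46,0],-1],[[0,0,0],[-0.75,-0.46,0],-1],[[0,0,0],[-0.75,-0.46,0],-1],[[0,0,0],[-0.75,-0.46,0],-1],[[0,0,0],[-0.7,-0.44,0],-1],[[0,0,0],[-0.3,-0.2,0],-1]]}}

```text
clock: 18.42
tool_pos: [0.4306, 0.0981, 0.211]
tcp_rot: [3.141, 0.003, -0.255]
force: [0.3, -0.6, -1.2]
gripper_width: 0.726
finger_force: 30.0
```

Emit:
{"method": "drive_tool", "body": {"moves": [[[0,0,0],[0,0,0],-1],[[0,0,0],[0,0,0],-1],[[0,0,0],[0,0,0],-1]]}}

```text
clock: 18.67
tool_pos: [0.4351, 0.0944, 0.2117]
tcp_rot: [3.141, 0.0, -0.26]
force: [0.2, -0.6, -0.9]
gripper_width: 0.724
finger_force: 30.0
```

```bash
python3 - <<'E'
from h import *
c=shot('wrist','w9'); d=shot('side','s9'); e=shot('scene','e9'); s=r.state(); print(s['tool_pos'],s['tcp_rot'],s['gripper_width'],s['joints'].round(2))
a=cv2.resize(c['frame'],(400,300)); b=cv2.resize(d['frame'][140:290,200:380],(400,286),interpolation=cv2.INTER_CUBIC);g=cv2.resize(e['frame'][130:310,230:350],(390,585))
o=np.zeros((590,795,3),np.uint8);o[:300,:400]=a;o[300:586,:400]=b;o[:585,402:792]=g
cv2.imwrite('pics/m9.png',o[:,:,::-1])
E
```

```text
[0.43514524 0.0944873  0.21179934] [ 3.14149482e+00  7.11372000e-04 -2.61189559e-01] 0.7240901575107356 [ 0.19  0.18 -0.57  2.02  0.12  0.97 -2.27]
```

View pics/m9.png

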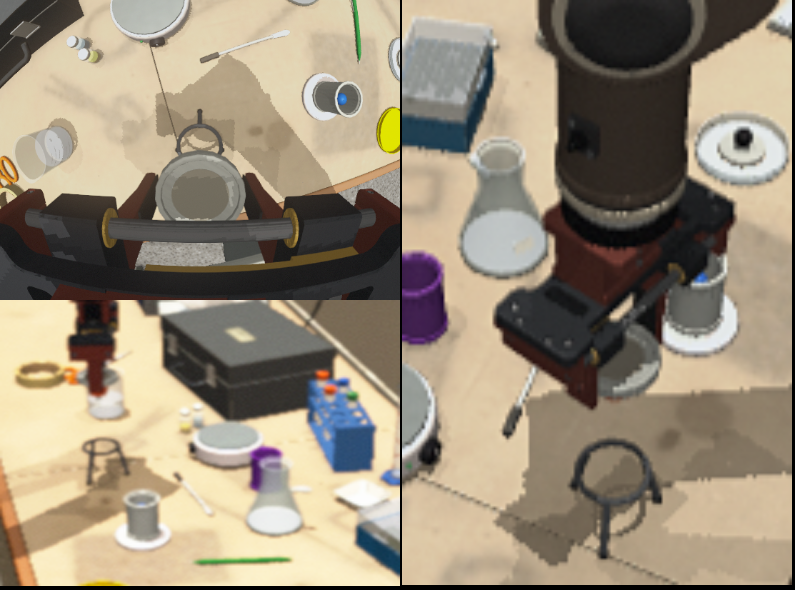

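```bash
cat > cf.py <<'E'
from h import *
from scipy.optimize import least_squares
def cf(name,z,x,rad,fish=True,show=1,lo=40):
    c=load(name);g=cv2.cvtColor(c['frame'],cv2.COLOR_RGB2GRAY); v,u=np.nonzero(cv2.Canny(g,lo,lo*2.5)); p=plane(c,u,v,z,fish)[:,:2]
    x=np.array(x)
    for k in range(10):
        d=np.hypot(*(p-x).T); q=p[abs(d-rad)<(.005 if k<3 else .002)]
        x=least_squares(lambda a:np.hypot(*(q-a[:2]).T)-rad,x,loss='soft_l1',f_scale=.001).x
    a=np.arctan2(*(q-x).T[::-1]); print(name,z,rad,x.round(4),len(q),'arc',len(set((a//.2).astype(int)))*.2); return x
E
python3 - <<'E'
from cf import *
s=r.state(); z=s['tool_pos'][2]; print(s['tool_pos'])
cf('w9',z-.0006,[.435,.0945],.032); 
cf('w9',.065,[.434,.0945],.0305); cf('w9',.065,[.434,.0945],.0255)
cf('e9',.065,[.434,.0945],.0305,False,lo=60); cf('e9',.065,[.434,.0945],.0255,False,lo=60)
cf('w7',.065,[.434,.0945],.0305); cf('w7',.065,[.434,.0945],.0255)
from ring import ring
ring('w9',np.array([.434,.0945]),.065,100);ring('e9',np.array([.434,.0945]),.063,110,False);ring('s9',np.array([.434,.0945]),.063,140,False)
E
```

```text
[0.43514524 0.0944873  0.21179934]
w9 0.21119934254329037 0.032 [0.435  0.0943] 512 arc 5.2
w9 0.065 0.0305 [0.4343 0.0953] 225 arc 6.2
w9 0.065 0.0255 [0.4341 0.0955] 154 arc 5.2
e9 0.065 0.0305 [0.4328 0.0961] 60 arc 6.0
e9 0.065 0.0255 [0.4325 0.0965] 38 arc 5.0
w7 0.065 0.0305 [0.4344 0.0954] 189 arc 6.4
w7 0.065 0.0255 [0.4344 0.0953] 166 arc 6.4
w9 0.065 636 [0.4349 0.0951 0.0278] 0.0013
e9 0.063 270 [0.4342 0.0954 0.0277] 0.003
s9 0.063 55 [0.4342 0.0937 0.0267] 0.0021
```

Emit:
{"method": "drive_tool", "body": {"moves": [[[0,0,0],[-0.03,-0.01,0.5],-1],[[0,0,0],[0,0,0.8],-1],[[0,0,0],[0,0,0.6],-1],[[0,0,0],[0,0,0.3],-1],[[0,0,0],[0,0,0.2],-1],[[0,0,0],[0,0,0.2],-1],[[0,0,0],[0,0,0.2],-1],[[0,0,0],[0,0,0.2],-1],[[0,0,0],[0,0,0],-1],[[0,0,0],[0,0,0],-1]]}}

```text
clock: 19.65
tool_pos: [0.4335, 0.0962, 0.0922]
tcp_rot: [3.141, 0.0, -0.259]
force: [-0.4, -0.7, -1.6]
gripper_width: 0.723
finger_force: 30.0
```

Emit:
{"method": "drive_tool", "body": {"moves": [[[0,0,0],[0.03,0.01,0.1],-1],[[0,0,0],[0,0,0.08],-1],[[0,0,0],[0,0,0.06],-1],[[0,0,0],[0,0,0.06],-1],[[0,0,0],[0,0,0],-1],[[0,0,0],[0,0,0],-1]]}}

```text
clock: 20.15
tool_pos: [0.4345, 0.0955, 0.0801]
tcp_rot: [3.141, 0.0, -0.259]
force: [1.1, 0.1, -0.6]
gripper_width: 0.719
finger_force: 30.0
```

Emit:
{"method": "drive_tool", "body": {"moves": [[[0,0,0],[0,0,0.05],-1],[[0,0,0],[0,0,0.03],-1],[[0,0,0],[0,0,0],-1],[[0,0,0],[0,0,0],-1]]}}

```text
clock: 20.48
tool_pos: [0.4347, 0.0955, 0.0773]
tcp_rot: [3.142, -0.0, -0.259]
force: [-0.7, -0.5, 4.7]
gripper_width: 0.722
finger_force: 30.0
```

Emit:
{"method": "drive_tool", "body": {"moves": [[[0,0,0],[0,0,0],0.6],[[0,0,0],[0,0,0],0.9],[[0,0,0],[0,0,0],0.9],[[0,0,0],[0,0,-0.3],0.9],[[0,0,0],[0,0,-0.7],1],[[0,0,0],[0,0,-1],1],[[0,0,0],[0,0,-1],1],[[0,0,0],[0,0,-0.5],1],[[0,0,0],[0,0,0],1],[[0,0,0],[0,0,0],1]]}}

```text
clock: 21.32
tool_pos: [0.4352, 0.0954, 0.2179]
tcp_rot: [-3.141, -0.003, -0.26]
force: [0.1, 0.4, 0.5]
gripper_width: 0.996
finger_force: 0.0
```

```bash
python3 - <<'E'
from cf import *
c=shot('wrist','w10'); e=shot('scene','e10'); d=shot('side','s10'); s=r.state(); print(s['tool_pos'],s['tcp_rot'])
cf('w10',.077,[.434,.095],.032);cf('e10',.077,[.434,.095],.032,False,lo=60)
a=cv2.resize(c['frame'],(400,300)); b=cv2.resize(d['frame'][140:290,200:380],(400,286),interpolation=cv2.INTER_CUBIC);g=cv2.resize(e['frame'][130:310,230:350],(390,585))
o=np.zeros((590,795,3),np.uint8);o[:300,:400]=a;o[300:586,:400]=b;o[:585,402:792]=g
cv2.imwrite('pics/m10.png',o[:,:,::-1])
E
```

```text
[0.43375802 0.09516623 0.21570203] [ 3.14065890e+00  2.06753430e-03 -2.59279295e-01]
w10 0.077 0.032 [0.4349 0.095 ] 280 arc 6.4
e10 0.077 0.032 [0.4334 0.0966] 55 arc 6.0
```

View pics/m10.png

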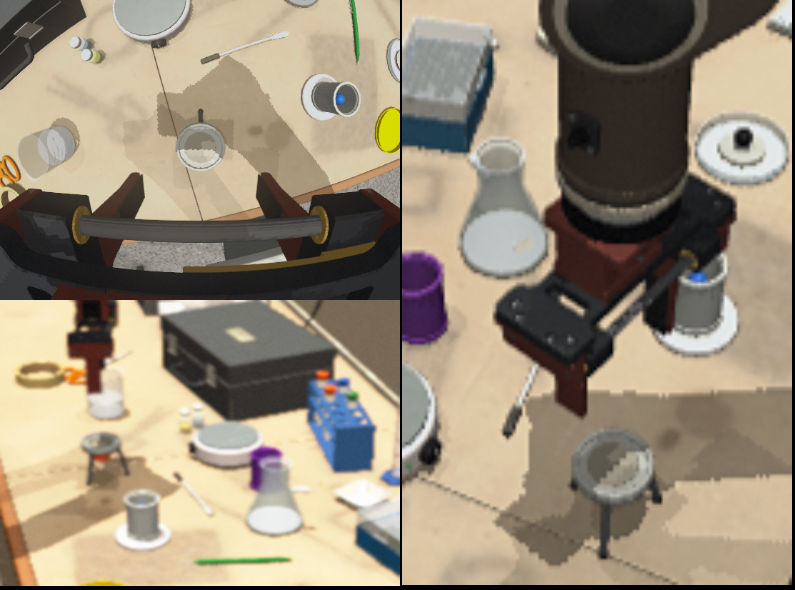

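Emit:
{"method": "drive_tool", "body": {"moves": [[[0,0,0],[0.35,0.2,-0.5],1],[[0,0,0],[0.75,0.46,-0.5],1],[[0,0,0],[0.75,0.46,0],1],[[0,0,0],[0.75,0.46,0],1],[[0,0,0],[0.75,0.46,0],1],[[0,0,0],[0.75,0.46,0],1],[[0,0,0],[0.75,0.46,0],1],[[0,0,0],[0.75,0.46,0],1],[[0,0,0],[0.7,0.44,0],1],[[0,0,0],[0.3,0.2,0],1]]}}

```text
clock: 22.3
tool_pos: [0.6493, -0.1334, 0.2537]
tcp_rot: [3.14, 0.003, -0.263]
force: [-0.4, 0.5, -1.1]
gripper_width: 0.998
finger_force: 0.0
```

Emit:
{"method": "drive_tool", "body": {"moves": [[[0,0,1],[0,0,0],1],[[0,0,1],[0,0,0],1],[[0,0,1],[0,0,0],1],[[0,0,0.8],[0,0,0],1],[[0,0,0],[0,0,0],1],[[0,0,0],[0,0,0],1],[[0,0,0],[0,0,0],1]]}}

```text
clock: 22.88
tool_pos: [0.6478, -0.1289, 0.2558]
tcp_rot: [3.141, 0.002, -0.561]
force: [-0.9, -0.3, -0.7]
gripper_width: 0.995
finger_force: 0.0
```

```bash
python3 - <<'E'
from cf import *
c=shot('wrist','w11'); e=shot('scene','e11'); s=r.state(); print(s['tool_pos'],s['tcp_rot'],s['joints'].round(2))
cf('w11',.120,[.6485,-.130],.023);cf('w11',.002,[.6485,-.130],.043);cf('e10',.120,[.6485,-.130],.023,False,lo=60)
cf('w11',.044,[.65,.1115],.052);cf('w11',.03,[.65,.1115],.058)
P=cloud(c,True).reshape(-1,3); d=P[:,:2]-[.6485,-.13]; rr=np.hypot(*d.T)
q=P[(rr<.026)&(P[:,2]>.1)]; print(len(q),q.mean(0),np.percentile(q[:,2],[5,50,95]))
m=(rr>.036)&(rr<.056)&(P[:,2]>.062)&(P[:,2]<.09); print(m.sum(),np.median(P[m],0),np.degrees(np.arctan2(*np.median(d[m],0)[::-1])))
P=P[np.hypot(*(P[:,:2]-[.65,.1115]).T)<.03]; print('stir z',np.percentile(P[:,2],[5,50,95]))
E
```

```text
[ 0.64796862 -0.12903764  0.25641819] [ 3.14132258e+00  8.10231928e-04 -5.61611443e-01] [ 0.36  0.49 -0.35  1.46  0.17  1.22 -2.15]
w11 0.12 0.023 [ 0.6477 -0.1297] 194 arc 6.4
w11 0.002 0.043 [ 0.6443 -0.1268] 184 arc 5.4
e10 0.12 0.023 [ 0.6502 -0.1282] 26 arc 4.0
w11 0.044 0.052 [0.6501 0.1103] 109 arc 3.0
w11 0.03 0.058 [0.6484 0.1168] 111 arc 3.0
8419 [ 0.6640026  -0.14054779  0.32047158] [0.11553806 0.35255801 0.35940448]
148 [ 0.68645175 -0.15296915  0.0786831 ] -31.183153040933387
stir z [0.04307512 0.04419662 0.04549484]
```

Emit:
{"method": "drive_tool", "body": {"moves": [[[0,0,0],[0,0.02,0.6],1],[[0,0,0],[0,0,0.8],1],[[0,0,0],[0,0,0.8],1],[[0,0,0],[0,0,0.7],1],[[0,0,0],[0,0,0.5],1],[[0,0,0],[0,0,0.3],1],[[0,0,0],[0,0,0.15],1],[[0,0,0],[0,0,0],1],[[0,0,0],[0,0,0],1],[[0,0,0],[0,0,0],1]]}}

```text
clock: 23.82
tool_pos: [0.6487, -0.1299, 0.1046]
tcp_rot: [-3.141, -0.002, -0.563]
force: [-0.3, -0.1, -0.1]
gripper_width: 0.997
finger_force: 0.0
```

Emit:
{"method": "drive_tool", "body": {"moves": [[[0,0,0],[0,0,0.12],1],[[0,0,0],[0,0,0],0.6],[[0,0,0],[0,0,0],0.3],[[0,0,0],[0,0,0],0.15],[[0,0,0],[0,0,0],0],[[0,0,0],[0,0,0],-0.3],[[0,0,0],[0,0,0],-1],[[0,0,0],[0,0,0],-1],[[0,0,0],[0,0,0],-1],[[0,0,0],[0,0,0],-1]]}}

```text
clock: 24.65
tool_pos: [0.6477, -0.1298, 0.0983]
tcp_rot: [-3.142, -0.0, -0.563]
force: [-0.2, 0.3, 0.6]
gripper_width: 0.514
finger_force: 30.0
```

Emit:
{"method": "drive_tool", "body": {"moves": [[[0,0,0],[0,0,-0.15],-1],[[0,0,0],[0,0,-0.3],-1],[[0,0,0],[0,0,-0.5],-1],[[0,0,0],[0,0,-0.6],-1],[[0,0,0],[0,0,-0.6],-1],[[0,0,0],[0,0,-0.3],-1],[[0,0,0],[0,0,0],-1],[[0,0,0],[0,0,0],-1]]}}

```text
clock: 25.32
tool_pos: [0.6477, -0.1299, 0.1966]
tcp_rot: [-3.141, -0.001, -0.563]
force: [-0.6, -0.5, -2.0]
gripper_width: 0.511
finger_force: 30.0
```

```bash
python3 - <<'E'
from cf import *
c=shot('wrist','w12'); e=shot('side','s12'); s=r.state(); print(s['tool_pos'],s['tcp_rot'],s['joints'].round(2),s['force'])
z=s['tool_pos'][2]-.0983
x=cf('w12',.120+z,[.6477,-.130],.023);cf('w12',z,[.6477,-.130],.043);
cf('s12',.120+z,[.6477,-.130],.023,False,lo=40);cf('s12',z,[.6477,-.130],.043,False,lo=40)
P=cloud(e).reshape(-1,3);q=P[(np.hypot(*(P[:,:2]-x).T)<.06)&(P[:,2]>.01)&(P[:,2]<z+.1)]
print(z,len(q),np.percentile(q[:,2],[1,5,50]))
E
```

```text
[ 0.64677342 -0.12983051  0.19467536] [ 3.14051129e+00  2.04837293e-03 -5.63206357e-01] [ 0.36  0.54 -0.35  1.54  0.2   1.1  -2.16] [ 0.33339329  0.13889847 -2.25179908]
w12 0.21637535696558322 0.023 [ 0.6471 -0.1295] 352 arc 5.6000000000000005
w12 0.09637535696558322 0.043 [ 0.6473 -0.13  ] 379 arc 5.800000000000001
s12 0.21637535696558322 0.023 [ 0.6476 -0.1294] 6 arc 1.2000000000000002
s12 0.09637535696558322 0.043 [ 0.6519 -0.1201] 39 arc 4.2
0.09637535696558322 654 [0.0979221  0.10281623 0.13699104]
```

Emit:
{"method": "drive_tool", "body": {"moves": [[[0,0,0],[-0.12,-0.2,0],-1],[[0,0,0],[-0.3,-0.5,0],-1],[[0,0,0],[-0.4,-0.65,0],-1],[[0,0,0],[-0.45,-0.7,0],-1],[[0,0,0],[-0.45,-0.7,0],-1],[[0,0,0],[-0.45,-0.7,0],-1],[[0,0,0],[-0.4,-0.65,0],-1],[[0,0,0],[-0.32,-0.55,0],-1],[[0,0,0],[-0.2,-0.34,0],-1],[[0,0,0],[-0.08,-0.14,0],-1]]}}

```text
clock: 26.25
tool_pos: [0.6489, 0.1155, 0.1952]
tcp_rot: [-3.141, 0.002, -0.559]
force: [0.4, -0.7, -1.7]
gripper_width: 0.509
finger_force: 30.0
```

Emit:
{"method": "drive_tool", "body": {"moves": [[[0,0,0],[0,0,0],-1],[[0,0,0],[0,0,0],-1],[[0,0,0],[0,0,0],-1],[[0,0,0],[0,0,0],-1]]}}

```text
clock: 26.58
tool_pos: [0.6503, 0.1089, 0.196]
tcp_rot: [3.141, -0.001, -0.566]
force: [-0.1, 0.2, -1.1]
gripper_width: 0.506
finger_force: 30.0
```

```bash
python3 - <<'E'
from cf import *
c=shot('wrist','w13'); e=shot('side','s13'); s=r.state(); print(s['tool_pos'],s['tcp_rot'],s['joints'].round(2),s['force'])
z=s['tool_pos'][2]-.0983; x0=s['tool_pos'][:2]
x=cf('w13',.120+z,x0,.023);cf('w13',z,x0,.043);
cf('w13',.044,[.6497,.1115],.052); cf('s13',.044,[.6497,.1115],.052,False,lo=30);cf('s12',.044,[.6497,.1115],.052,False,lo=30);cf('e10',.044,[.6497,.1115],.052,False,lo=30)
cf('w5',.044,[.6497,.1115],.052);cf('w3',.044,[.6497,.1115],.052)
E
```

```text
[0.65025468 0.10963018 0.19624165] [ 3.14114321e+00 -4.21582041e-04 -5.65444585e-01] [ 0.02  0.54 -0.39  1.54  0.22  1.11 -2.55] [-0.09652452  0.11937805 -2.03755882]
w13 0.21794165162837068 0.023 [0.6505 0.1088] 357 arc 5.4
w13 0.09794165162837068 0.043 [0.6504 0.1083] 441 arc 6.4
w13 0.044 0.052 [0.6498 0.1128] 295 arc 5.4
s13 0.044 0.052 [0.6463 0.1085] 31 arc 4.0
s12 0.044 0.052 [0.6478 0.1086] 30 arc 3.6
e10 0.044 0.052 [0.6483 0.1146] 100 arc 6.2
w5 0.044 0.052 [0.6503 0.1112] 262 arc 6.4
w3 0.044 0.052 [0.6503 0.1113] 303 arc 6.4
```

Emit:
{"method": "drive_tool", "body": {"moves": [[[0,0,0],[-0.04,-0.06,0.2],-1],[[0,0,0],[0,0,0.3],-1],[[0,0,0],[0,0,0.3],-1],[[0,0,0],[0,0,0.2],-1],[[0,0,0],[0,0,0.1],-1],[[0,0,0],[0,0,0],-1],[[0,0,0],[0,0,0],-1]]}}

```text
clock: 27.27
tool_pos: [0.6499, 0.1143, 0.1518]
tcp_rot: [3.141, 0.001, -0.563]
force: [0.1, 0.8, -1.2]
gripper_width: 0.512
finger_force: 30.0
```

Emit:
{"method": "drive_tool", "body": {"moves": [[[0,0,0],[0,0.02,0.05],-1],[[0,0,0],[0,0.02,0.05],-1],[[0,0,0],[0,0,0.05],-1],[[0,0,0],[0,0,0.03],-1],[[0,0,0],[0,0,0.02],-1],[[0,0,0],[0,0,0],-1],[[0,0,0],[0,0,0],-1]]}}

```text
clock: 27.85
tool_pos: [0.6491, 0.113, 0.1443]
tcp_rot: [-3.142, -0.0, -0.563]
force: [0.1, 0.5, -1.4]
gripper_width: 0.506
finger_force: 30.0
```

Emit:
{"method": "drive_tool", "body": {"moves": [[[0,0,0],[0,0,0.02],-1],[[0,0,0],[0,0,0.02],-1],[[0,0,0],[0,0,0.01],-1],[[0,0,0],[0,0,0],-1],[[0,0,0],[0,0,0],-1]]}}

```text
clock: 28.27
tool_pos: [0.6492, 0.1129, 0.1423]
tcp_rot: [-3.142, -0.0, -0.563]
force: [-0.3, 0.2, -1.1]
gripper_width: 0.513
finger_force: 30.0
```

Emit:
{"method": "drive_tool", "body": {"moves": [[[0,0,0],[0,0,0.02],-1],[[0,0,0],[0,0,0.01],-1],[[0,0,0],[0,0,0],-1],[[0,0,0],[0,0,0],-1]]}}

```text
clock: 28.6
tool_pos: [0.6493, 0.1129, 0.1422]
tcp_rot: [-3.141, -0.001, -0.563]
force: [-2.6, -1.3, 5.8]
gripper_width: 0.51
finger_force: 30.0
```

Contact at the expected height with 6 N; release and withdraw upward.

Emit:
{"method": "drive_tool", "body": {"moves": [[[0,0,0],[0,0,0],0.2],[[0,0,0],[0,0,0],0.6],[[0,0,0],[0,0,0],1],[[0,0,0],[0,0,0],1],[[0,0,0],[0,0,-0.3],1],[[0,0,0],[0,0,-0.7],1],[[0,0,0],[0,0,-1],1],[[0,0,0],[0,0,-1],1],[[0,0,0],[0,0,-0.6],1],[[0,0,0],[0,0,0],1]]}}

```text
clock: 29.43
tool_pos: [0.6514, 0.114, 0.2929]
tcp_rot: [-3.134, -0.008, -0.563]
force: [-0.1, -0.1, 0.5]
gripper_width: 1.002
finger_force: 0.0
```

```bash
python3 - <<'E'
from cf import *
c=shot('wrist','w14'); e=shot('scene','e14'); d=shot('side','s14'); s=r.state(); print(s['tool_pos'],s['force'],s['gripper_width'])
cf('w14',.164,[.65,.112],.023);cf('w14',.046,[.65,.112],.043);cf('w14',.044,[.65,.112],.052)
cf('w14',.077,[.4345,.095],.032);cf('e14',.077,[.434,.095],.032,False,lo=60)
cf('s14',.080,[.451,-.12],.0255,False,lo=40);cf('e14',.080,[.451,-.12],.0255,False,lo=40);cf('e14',.010,[.491,-.342],.0235,False,lo=30);cf('s14',.010,[.491,-.342],.0235,False,lo=30)
# beaker unchanged?
a=load('scene0')['frame'][325:375,205:250].astype(int);b=e['frame'][325:375,205:250].astype(int);print('beaker diff',abs(a-b).mean())
a=load('side0')['frame'][170:206,234:262].astype(int);b=d['frame'][170:206,234:262].astype(int);print(abs(a-b).mean())
E
```

```text
[0.64880694 0.11279304 0.28500323] [-0.96897518 -0.32431386 -0.75295812] 0.9976349652239673
w14 0.164 0.023 [0.6489 0.1128] 214 arc 6.4
w14 0.046 0.043 [0.6512 0.1106] 192 arc 4.6000000000000005
w14 0.044 0.052 [0.6499 0.1127] 301 arc 6.4
w14 0.077 0.032 [0.4347 0.0964] 40 arc 2.6
e14 0.077 0.032 [0.4314 0.0957] 54 arc 5.2
s14 0.08 0.0255 [ 0.4505 -0.1264] 20 arc 3.4000000000000004
e14 0.08 0.0255 [ 0.4519 -0.1254] 30 arc 4.4
e14 0.01 0.0235 [ 0.4927 -0.3448] 19 arc 3.2
s14 0.01 0.0235 [ 0.4896 -0.3409] 18 arc 3.0
beaker diff 15.845925925925926
0.8078703703703703
```

```bash
python3 -c "
from station import r
print(r.job_done())"
```

```text
the job is handed in; nothing more can be done
None
```

I handed the job in with the lid in the dish, the funnel over the post, the filter base on the tripod and the flask on the stirrer. The final camera measurements put each part on its place within tolerance. The beaker shows no movement in the side view. The scene camera's patch at the beaker did change, probably from the arm or its shadow, and I didn't check that further. The judge's result isn't known to me.

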